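Pin the wagon in and lift the track cassette from its dock

ROBOT

A 7-joint arm with a two-finger parallel gripper is mounted at the origin on the work surface. World frame = base frame: x ahead of the robot, y to its left, z up, the work surface at z = 0. Lengths are in mm, angles in rad, forces in N, time in s.
With the tool pointing down it reaches from about 425 to 825 mm from the base axis. Payload 3.6 kg.
Tool frame: the origin (TCP) lies between the finger pads; the fingertips stand r.finger_overhang ahead of it and the grasp point (between the pads) lies 5 mm behind it (r.finger_overhang is the distance from the TCP to the fingertips, in mm); z points along the fingers, y is the line along which they close (so a half turn about z gives the same grasp; the last joint's range is limited). The gripper opens to 85 mm and grips with 20 to 120 N. Pads are 22 mm wide; open, the fingers measure 114 mm over their backs; the gripper's body (76 mm by 85 mm) begins 54 mm behind the grasp point. The pads swing forward as they close: fully open they stand 13 mm farther back than shut.
Start: joints at [1.234, 0.615, -0.013, 1.423, 0.008, 1.103, -0.04], TCP at [198.794, -618.825, 245.297] pointing down, gripper open.
Joint ranges: [-3.12, 3.12], [-0.3, 2.06], [-1.34, 1.32], [0.26, 2.42], [-1.36, 4.5], [0.01, 1.98], [-2.84, 2.84]. Speed limits (rad/s): [2.79, 2.79, 3.14, 3.14, 3.14, 3.14, 3.14].

INTERFACE

Orientations are given as [roll, pitch, yaw] about the fixed x, y, z axes, in that order (R = Rz(yaw) Ry(pitch) Rx(roll)).
In Python, from station import r gives the robot as it stands. The module is installed in compiled form; this text tells all that it offers.
- The arm moves only by the tool apply_moves, never from a script. Its argument "steps" is a list of rows, each a list of 7 numbers: the turn, a rotation vector about the tool's x, y, z in units of 8 degrees (1.0 is 8 degrees), then the shift along the tool's x, y, z in units of 25 mm (1.0 is 25 mm), then the finger opening in mm, from 0 to 85.4. In form: [[rx, ry, rz, tx, ty, tz, gripper], ...]. A call has 1 to 5 rows; each row shifts and turns the commanded pose from where the row before left it, along the tool's axes as they then stand; what a row does not reach is not made up. A row lasts 1/10 s, in which the tool goes at most 50 mm and 8.59 degrees, less where a joint would pass 70% of its speed; a pose out of reach is approached as far as the arm can. A call is refused whole if a number of a shift passes 1 or a number of a turn 1, either way. A call with a gripper value outside its range is refused whole. The fingers move at their own pace and stop on an object; "newtons" is the grip in N (left out, the last holds). Time passes only in rows, so rows that do not move let the fingers close. It gives the time, the measured TCP pose, the force, the opening and the grip force at its end, in the units of the state.
- r.observe(): the state, without advancing time (a new reading comes with each control period).
- r.get_image(name): name is "scene" or "top" or "wrist"; returns (picture, depth): 420x560x3 uint8, blue, green, red; 420x560 float32, mm along the optical axis (not along the pixel's ray), 0 where there is no reading.
- r.get_calibration(name): a dict with "K" (3x3 intrinsics, pixels), "eye" and "attitude" of the camera in the world. Camera axes: x right, y up, looking along -z (the intrinsics and any distortion apply to the point x, -y, -z); pixel columns grow to the right and rows downward; lengths in mm; the calibration is good to about 2 mm. A picture is of the moment at which its call begins: read the wrist's pose just before it. get_calibration takes no time and is no camera call; for the wrist camera it gives the pose at the moment of the call.
- r.finish_job(): hands the job in; it is judged then, once.
The state is a dict: "time_s": time; "joint_pos": joint angles; "qvel": joint speeds; "effort": joint torques, N m; "position": TCP position; "eef_rot": TCP orientation; "ft_force": force on the tool from outside, world axes, zero at the start; "wrist_torque": the same for the moment, N m; "finger_gap": finger opening in mm; "finger_force": force on a finger pad.
Only numpy, scipy, OpenCV 4.12 (cv2) and the standard library are available. Lean on these libraries where they do the work, as an engineer would, in place of code of your own. Each camera call takes 0.05 s, during which the arm holds its last target. There are 200 camera calls.

TASK

The tank wagon on the model railway's track cassette must not roll out: drop the red-headed stop pin right home, down to its collar, into the hole of the brass lug at the cassette's open end while the cassette is still in its dock. Then pinch the two yellow side catches together to unhook the cassette, lift it fairly level at least 10 cm up out of the dock with wagon and pin aboard, and finish while still holding it there by the pinched catches. Leave the blue spare pin and the other models and tools where they are.

Things in the scene. Friction and masses are not known exactly. Their poses are not given: they have to be found in the camera images.
- dock: (All sizes in this list are in mm.) Fixed dock: plywood base 230 x 110 x 12, cork bed (top 30 above the table), two dark steel keepers hooked over the cassette's catches. Keepers: 33 to 46 either side of the centre line, tops 42 above the table, 39 long. Origin on the table under the middle of the docked cassette; x along the track to the cassette's open (brass) end, y left, z up.
- cassette: Loose tray of plywood and aluminium in the dock, 187 long, 40 wide (62 over the catches), about 0.26 kg (0.4 with load). Origin: centre of its underside, midway between the catches, 30 above the table when docked; balances within 15 of it. x along the track to the brass lug at the open end, y left, z up. Side walls 24 high; a wooden block closes the -x end.
- cassette_pinch (a point): Point 39 above the cassette's underside (69 above the table when docked), midway between the two yellow pinch pads. Pads: 36 long (x), 26 to 50 above the underside; outer faces 62 apart (across y) at rest, 50 pinched right in. Below the fingers are only the keepers, tops 27 below this point. The wagon's top is 13 above it.
- catch_left (a joint): Sprung catch at the cassette's +y side: 0 at rest (hooked under the dock's keeper), 0.006 pushed right in towards the tray; it clears the keeper beyond about 0.0035. The spring needs 3.2 N to start, 8 N right in. A 40 N pinch holds both catches at their stops and carries the cassette by friction.
- catch_right (a joint): The same catch at the cassette's -y side: 0 at rest, 0.006 pushed right in.
- lug_hole (a point): Centre of the mouth (top) of the vertical through-hole in the brass lug at the cassette's open end: 80 along +x from the cassette's origin, 8 above its underside (38 above the table when docked). Hole 10 across, 8 deep, 18 free below the lug. The docked wagon's end is 10 to 20 from its axis.
- stop_pin: Red-headed stop pin, upright in the stand, 60 high, 35 g, round. Steel shaft 8 across for the lowest 22 (tapered tip), collar 18 across from 22 to 25, red head 14 across from 25 to 60. Origin at the centre of its lower tip. Right home in the lug the collar rests on the lug, tip 22 below the mouth, the red head standing before the wagon's buffers.
- pin_tip (a point): Same point as the stop pin's origin: centre of the lower tip.
- pin_stand: Fixed wooden block 45 x 120 x 28, two holes 11 across, 35 either side of its centre along its y; one holds the red stop pin, the other the blue spare (either way round), collars on the block's top, so tips are 6 and head tops 66 above the table. Origin on the table under its centre.
- wagon: Orange tank wagon model on free-turning wheels in the cassette, 126 long, 26 wide, 42 high, about 90 g. Origin at rail level under its middle, 10 above the cassette's underside; x along the wagon. It can roll along the cassette.
- spare_pin: Blue-headed spare pin, otherwise the same as the stop pin; origin at its lower tip. A bystander.
- diesel: Yellow diesel locomotive model with blue roof, 160 x 34 x 55, standing on the table; origin under its centre. A bystander.
- boxcar: Red-brown boxcar model with dark roof, 140 x 34 x 55; origin under its centre. A bystander.
- truck: Blue flatbed truck model, 85 x 28 x 36; origin under its centre. A bystander.
- cabin: Yellow cabin model with dark flat roof, 80 x 60 x 40; origin under its centre. A bystander.
- gas_tank: White ball-shaped gas tank model, 44 across, 56 high; origin under its centre. A bystander.
- screwdriver: Screwdriver lying on the table, 160 long; origin under its middle. A bystander.
Things that resemble listed ones, but are neither listed nor needed, are in the scene too. Leave any orange look-alike of the cassette alone. Leave any turquoise look-alike of the wagon alone.

How it is judged:
By the outcome, as a careful person would: the job done as asked, in the order asked, and still so for the second after the job is handed in, while the arm keeps its last pose, push and grip.
It also fails if it takes over 56 s, if anything falls off the work surface, if the arm or the gripper's body presses on something with over 40 N, if the wrist force passes 120 N, or if a joint passes its speed limit or range.

## Working session

There is one attempt and no reset: what is moved stays moved. The work goes in short steps, Python scripts to look and compute and a tool call to move; the robot and the scene stay as the last step left them, time stands still between calls to the robot, and variables do not carry over. Pictures are saved under pics/ and viewed, at most 10 in all, crops included, and the job is handed in when it is done.

Besides the shell and the picture viewer there is one more tool, called by a JSON object that holds its "method" and its "body". apply_moves: Moves the arm, as the interface text tells. Its arguments: {"type":"object","properties":{"steps":{"type":"array"},"newtons":{"type":"number"}},"required":["steps"]}

```bash
mkdir -p pics; cat > h.py <<'E'
import numpy as np,cv2
from station import r
from scipy.spatial.transform import Rotation as R
def att(a):
    a=np.array(a,float)
    return a if a.shape==(3,3) else (R.from_euler('xyz',a).as_matrix() if a.size==3 else R.from_quat(a).as_matrix())
def ray(c,u,v):
    K=np.array(c['K']);d=cv2.undistortPoints(np.array([[[u,v]]],float),K,np.array(c.get('dist',c.get('distortion',[0,0,0,0,0])),float))[0,0]
    return np.array(c['eye'],float),att(c['attitude'])@np.array([d[0],-d[1],-1.])
def onplane(c,u,v,z):
    e,d=ray(c,u,v);return e+d*(z-e[2])/d[2]
E
python3 - <<'E'
from h import *
print(r.observe(),r.finger_overhang)
for n in('scene','top','wrist'):
    c=r.get_calibration(n);print(n,c)
    p,d=r.get_image(n);cv2.imwrite(f'pics/{n}0.png',p);np.savez(f'pics/{n}0.npz',p=p,d=d)
E
```

```text
{'time_s': 0.0, 'joint_pos': array([ 1.23349373,  0.61593061, -0.01259807,  1.42494514,  0.00809784,
        1.10340353, -0.04039416]), 'qvel': array([ 0.0012421 , -0.00028724, -0.00015654,  0.00223663,  0.00046983,
        0.00098425, -0.0017054 ]), 'effort': array([ 4.61910088e-05, -4.69228721e+01,  2.59216726e-01, -1.71038836e+01,
        9.98827571e-03,  9.51176626e-03,  5.04250593e-06]), 'position': array([ 198.55508849, -618.14290161,  244.1154492 ]), 'eef_rot': array([-3.13895670e+00,  4.81340883e-05,  3.10859435e-01]), 'ft_force': array([-0.70239411,  0.24168312, -0.54387623]), 'wrist_torque': array([-0.03454359, -0.02405371, -0.00870572]), 'finger_force': 0.0, 'finger_gap': 85.17093667212251} 14.0
scene {'K': array([[418.90416102,   0.        , 278.99192499],
       [  0.        , 418.90416102, 211.79170693],
       [  0.        ,   0.        ,   1.        ]]), 'eye': array([1066.97381162,  292.33243834,  990.1011    ]), 'attitude': array([ 0.62763215, -0.00554092,  2.12293775])}
top {'K': array([[527.51979246,   0.        , 274.71739033],
       [  0.        , 527.51979246, 202.13394719],
       [  0.        ,   0.        ,   1.        ]]), 'eye': array([ 256.66047486,  -38.20998032, 1293.45243762]), 'attitude': array([ 0.19438368, -0.00657266, -1.57558867])}
wrist {'K': array([[349.04741777,   0.        , 279.287419  ],
       [  0.        , 349.04741777, 211.07991305],
       [  0.        ,   0.        ,   1.        ]]), 'eye': array([ 268.82927848, -596.35164999,  373.58315334]), 'attitude': array([-0.28823541,  0.00365678, -1.25939923])}
```

View pics/top0.png

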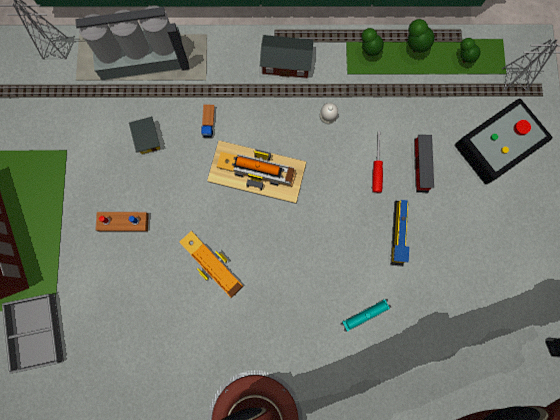

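View pics/scene0.png

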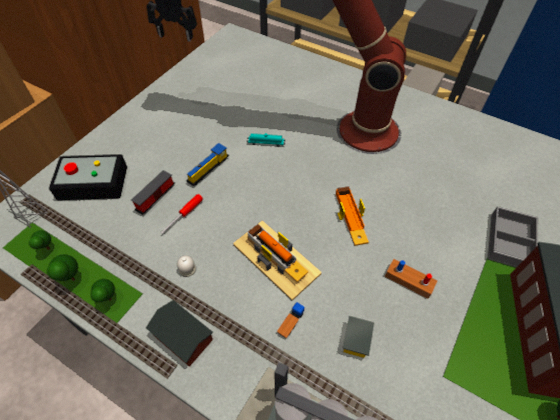

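The top view shows the docked cassette at (258,170), its brass lug at the left end near (228,161), and the yellow pads at (262,155) and (256,184). The red pin is in the stand at (105,219) and the blue spare is at (135,219).

Things that could be confused:
- **Cassette:** the one in the dock at (258,170), or the orange look-alike at (212,265). I choose the docked one.
- **Red pin:** the stand's red head at (105,219), the red button at (523,128) or the screwdriver handle at (378,177). I choose the stand.
- **Wagon:** the orange one in the dock, or the turquoise one at (366,315). I choose the orange one.

```bash
python3 - <<'E'
from h import *
def blobs(n,lo,hi,roi,z,mina=4):
    f=np.load(f'pics/{n}0.npz');p=f['p'];c=r.get_calibration(n)
    h=cv2.cvtColor(p,cv2.COLOR_BGR2HSV);m=cv2.inRange(h,lo,hi)
    k=np.zeros_like(m);x0,y0,x1,y1=roi;k[y0:y1,x0:x1]=255;m&=k
    N,l,s,ce=cv2.connectedComponentsWithStats(m)
    for i in range(1,N):
        if s[i,4]>=mina: print(n,lo,s[i],ce[i].round(1),onplane(c,*ce[i],z).round(1), np.median(f['d'][l==i]))
print('red');blobs('top',(0,200,120),(4,255,255),(85,200,160,240),55)
blobs('scene',(0,200,120),(4,255,255),(370,250,450,300),55)
print('blue');blobs('top',(100,120,60),(130,255,255),(85,200,160,240),55)
blobs('scene',(100,120,60),(130,255,255),(370,250,450,300),55)
print('yellow');blobs('top',(20,150,60),(32,255,255),(205,135,310,205),78)
blobs('scene',(20,150,60),(32,255,255),(225,215,325,300),78)
a=cv2.imread('pics/top0.png');b=cv2.imread('pics/scene0.png')
A=cv2.resize(a[130:240,85:315],None,fx=3.4,fy=3.4,interpolation=3)
B=cv2.resize(b[215:300,225:445],None,fx=2.6,fy=2.6,interpolation=3)
o=np.zeros((A.shape[0]+B.shape[0],A.shape[1],3),np.uint8);o[:A.shape[0]]=A;o[A.shape[0]:,:B.shape[1]]=B
print(o.shape);cv2.imwrite('pics/crop1.png',o)
E
```

```text
red
top (0, 200, 120) [ 99 216   6   6  25] [101.5 218.2] [463.1 363.8  55. ] 1242.1089
scene (0, 200, 120) [427 274   5   5  19] [428.8 275.9] [457.7 360.9  55. ] 1029.0511
blue
top (100, 120, 60) [129 216   6   7  29] [131.6 218.8] [461.3 292.5  55. ] 1243.1292
scene (100, 120, 60) [397 260   8  11  46] [400.8 265. ] [465.6 289.8  55. ] 1055.7231
yellow
top (20, 150, 60) [254 151  15   9  80] [261.2 154.5] [612.  -15.6  78. ] 1270.4568
top (20, 150, 60) [219 152  14  12  58] [224.4 156.6] [607.2  72.3  78. ] 1302.4247
top (20, 150, 60) [228 161   4   4   9] [229.7 162.4] [592.7  59.5  78. ] 1300.3835
top (20, 150, 60) [233 161   2   2   4] [233.5 161.5] [595.   50.4  78. ] 1298.8833
top (20, 150, 60) [217 163   4   4   5] [218.6 164.8] [586.9  85.8  78. ] 1299.2249
top (20, 150, 60) [222 163   4   4   6] [223.7 164.7] [587.2  73.7  78. ] 1299.5227
top (20, 150, 60) [231 166   2   4   5] [231.6 167.6] [580.   54.8  78. ] 1297.9198
top (20, 150, 60) [248 173  15   7  30] [255.2 175.8] [559.8  -1.4  78. ] 1250.1707
top (20, 150, 60) [251 178  10   4  19] [255.7 179.5] [550.6  -2.5  78. ] 1276.8499
scene (20, 150, 60) [277 232  11  16  89] [282.5 239.2] [570.2   2.9  78. ] 1087.2457
scene (20, 150, 60) [261 245  11  16  80] [266.4 252.7] [625.7 -10.6  78. ] 1066.2887
scene (20, 150, 60) [286 260  23  20 203] [296.9 270.2] [628.   79.3  78. ] 1068.1444
(595, 782, 3)
```

View pics/crop1.png

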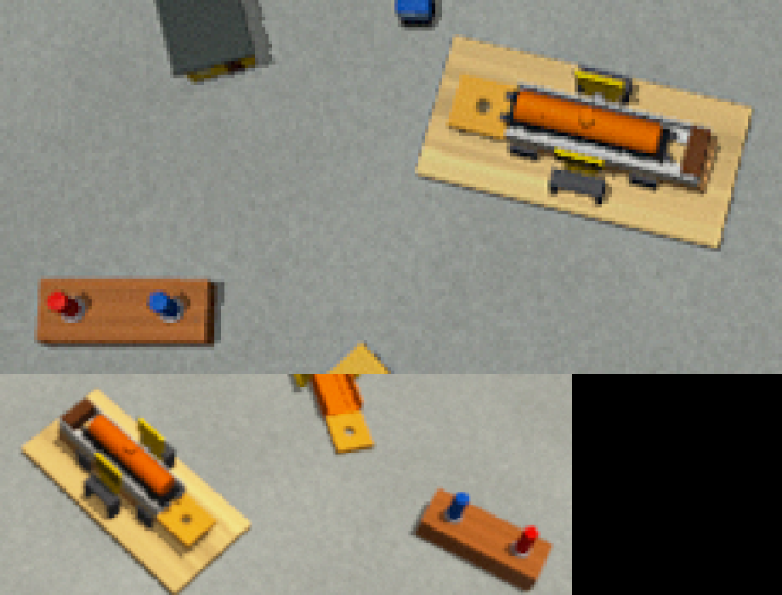

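The close crop confirms both choices. The docked cassette has its hole at crop (483,106), which is about top pixel (227,161). The red pin is in the left hole of the stand. I'll fly past the dock and look down on it first.

```bash
cat > plan.py <<'E'
from h import *
def plan(wps,yaw1,z1):
    s=r.observe();P=s['position'].copy();M=R.from_euler('xyz',s['eef_rot'])
    rows=[];dz=P[2]-z1
    yaw=s['eef_rot'][2]
    for W in wps:
        W=np.array(W,float)
        for _ in range(80):
            e=W-P[:2]
            if np.hypot(*e)<2: break
            rz=np.clip(-np.rad2deg(yaw1-yaw)/8,-1,1).round(2)
            x=np.array([np.cos(yaw),np.sin(yaw)]);y=np.array([np.sin(yaw),-np.cos(yaw)])
            t=np.array([e@x,e@y])/25;t/=max(1,abs(t).max());t=t.round(2)
            z=np.clip(dz/25,-.5,.5).round(2);dz-=z*25
            P[:2]+=25*(t[0]*x+t[1]*y);yaw-=np.deg2rad(8)*rz
            rows.append([0,0,float(rz),float(t[0]),float(t[1]),float(z)])
    for i in range(0,len(rows),5):print(rows[i:i+5])
    print(P.round(1),yaw)
E
python3 - <<'E'
from plan import *
c=r.get_calibration('top');h=onplane(c,227.1,161.2,38);print(h)
plan([(520,-300),(585,-10)],np.deg2rad(78),235)
E
```

```text
[606.89677858  69.08651236  38.        ]
[[0, 0, -1.0, 1.0, -0.51, 0.38], [0, 0, -1.0, 1.0, -0.34, -0.0], [0, 0, -1.0, 1.0, -0.19, -0.0], [0, 0, -1.0, 1.0, -0.05, -0.0], [0, 0, -1.0, 1.0, 0.09, -0.0]]
[[0, 0, -1.0, 1.0, 0.23, -0.0], [0, 0, -1.0, 1.0, 0.39, -0.0], [0, 0, -0.52, 1.0, 0.56, -0.0], [0, 0, -0.0, 1.0, 0.65, -0.0], [0, 0, -0.0, 1.0, 0.65, -0.0]]
[[0, 0, -0.0, 1.0, 0.66, -0.0], [0, 0, -0.0, 1.0, 0.65, -0.0], [0, 0, -0.0, 1.0, 0.66, -0.0], [0, 0, -0.0, 1.0, 0.65, -0.0], [0, 0, -0.0, 1.0, 0.66, -0.0]]
[[0, 0, -0.0, 1.0, 0.65, -0.0], [0, 0, -0.0, 0.07, 0.05, -0.0], [0, 0, -0.0, 1.0, 0.01, -0.0], [0, 0, -0.0, 1.0, 0.01, -0.0], [0, 0, -0.0, 1.0, 0.01, -0.0]]
[[0, 0, -0.0, 1.0, 0.01, -0.0], [0, 0, -0.0, 1.0, 0.01, -0.0], [0, 0, -0.0, 1.0, 0.01, -0.0], [0, 0, -0.0, 1.0, 0.01, -0.0], [0, 0, -0.0, 1.0, 0.01, -0.0]]
[[0, 0, -0.0, 1.0, 0.01, -0.0], [0, 0, -0.0, 1.0, 0.01, -0.0], [0, 0, -0.0, 1.0, 0.01, -0.0], [0, 0, -0.0, 0.89, 0.01, -0.0]]
[584.9 -10.  244.4] 1.3608402078192967
```

{"method": "apply_moves", "body": {"steps": [[0,0,-1,1,-0.5,0.3,85],[0,0,-1,1,-0.35,0,85],[0,0,-1,1,-0.2,0,85],[0,0,-1,1,-0.05,0,85],[0,0,-1,1,0.1,0,85]]}}

```text
time_s: 0.65
position: [291.7, -526.4, 237.5]
eef_rot: [-3.141, -0.0, 1.015]
ft_force: [-1.0, -0.6, 0.6]
finger_gap: 85.0
finger_force: 0.0
```

{"method": "apply_moves", "body": {"steps": [[0,0,-1,1,0.25,0,85],[0,0,-1,1,0.4,0,85],[0,0,-0.5,1,0.55,0,85],[0,0,0,1,0.65,0,85],[0,0,0,1,0.65,0,85]]}}

```text
time_s: 1.15
position: [392.1, -427.8, 237.5]
eef_rot: [-3.141, -0.0, 1.358]
ft_force: [0.1, -0.0, 0.5]
finger_gap: 84.9
finger_force: 0.0
```

{"method": "apply_moves", "body": {"steps": [[0,0,0,1,0.65,0,85],[0,0,0,1,0.65,0,85],[0,0,0,1,0.65,0,85],[0,0,0,1,0.65,0,85],[0,0,0,1,0.65,0,85]]}}

```text
time_s: 1.65
position: [498.1, -322.7, 237.5]
eef_rot: [-3.141, -0.0, 1.358]
ft_force: [0.1, -0.1, -0.2]
finger_gap: 84.8
finger_force: 0.0
```

{"method": "apply_moves", "body": {"steps": [[0,0,0,1,0.65,0,85],[0,0,0,1,0,0,85],[0,0,0,1,0,0,85],[0,0,0,1,0,0,85],[0,0,0,1,0,0,85]]}}

```text
time_s: 2.15
position: [539.8, -203.9, 237.4]
eef_rot: [-3.141, -0.0, 1.358]
ft_force: [-1.1, -0.3, -0.4]
finger_gap: 84.9
finger_force: 0.0
```

{"method": "apply_moves", "body": {"steps": [[0,0,0,1,0,0,85],[0,0,0,1,0,0,85],[0,0,0,1,0,0,85],[0,0,0,1,0,0,85],[0,0,0,1,0,0,85]]}}

```text
time_s: 2.65
position: [566.1, -81.8, 237.5]
eef_rot: [-3.141, 0.0, 1.358]
ft_force: [-0.4, 0.0, 1.0]
finger_gap: 84.6
finger_force: 0.0
```

{"method": "apply_moves", "body": {"steps": [[0,0,0,1,0,0,85],[0,0,0,1,0,0,85],[0,0,0,1,0,0,85],[0,0,0,0,0,0,85]]}}

```text
time_s: 3.05
position: [582.3, -3.9, 237.8]
eef_rot: [-3.141, -0.004, 1.366]
ft_force: [0.6, 0.4, 0.8]
finger_gap: 85.3
finger_force: 0.0
```

```bash
cat >> h.py <<'E'
def snap(tag):
    c=r.get_calibration('wrist');p,d=r.get_image('wrist')
    cv2.imwrite(f'pics/{tag}.png',p);np.savez(f'pics/{tag}.npz',p=p,d=d,K=c['K'],eye=c['eye'],attitude=c['attitude']);return c,p,d
def load(tag):
    f=np.load(f'pics/{tag}.npz');return {k:f[k] for k in('K','eye','attitude')},f['p'],f['d']
E
python3 - <<'E'
from h import *
snap('w1')
E
```

```text
(no output)
```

View pics/w1.png

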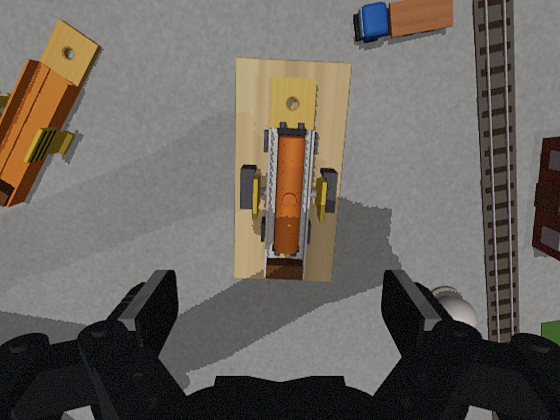

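The wrist view shows the lug hole at (292,103), the wagon's tank from (290,128) to (288,255), the yellow pads at (256,197) and (321,195), and the board's corners at (237,58) and (351,63).

```bash
python3 - <<'E'
from h import *
c,p,d=load('w1');h=cv2.cvtColor(p,cv2.COLOR_BGR2HSV)
# hole: non-yellow inside the brass
roi=h[92:115,280:305];m=((roi[...,2]<140)|(roi[...,0]<15)).astype(np.uint8)
N,l,s,ce=cv2.connectedComponentsWithStats(m)
for i in range(1,N):
    if s[i,4]>20:
        u,v=ce[i]+[280,92];print('hole',u,v,s[i],onplane(c,u,v,38).round(1))
print('brass depth',d[90,292],d[120,292])
# brass plate
m=cv2.inRange(h,(18,150,120),(30,255,255));k=np.zeros_like(m);k[60:130,262:325]=255
N,l,s,ce=cv2.connectedComponentsWithStats(m&k);i=1+s[1:,4].argmax();print(s[i])
pts=np.argwhere(l==i)[:,::-1]
W=np.array([onplane(c,*q,38)[:2] for q in pts]);rc=cv2.minAreaRect(W.astype(np.float32));print('plate',rc,cv2.boxPoints(rc).round(1).tolist())
# 3D points helper from depth
def P3(us,vs):
    o=[]
    for u,v in zip(us,vs):
        e,dd=ray(c,u,v);o.append(e+dd*d[v,u])   # camera-ray has -z=1
    return np.array(o)
for nm,(x0,x1) in dict(L=(245,270),Rr=(312,340)).items():
    y=cv2.inRange(h,(20,100,60),(34,255,255));k=np.zeros_like(y);k[165:225,x0:x1]=255
    vs,us=np.nonzero(y&k);Q=P3(us,vs);t=Q[Q[:,2]>74]
    print(nm,len(Q),Q.min(0).round(1),Q.max(0).round(1),'top',len(t),t.mean(0).round(1) if len(t) else '')
# orange tank axis
o=cv2.inRange(h,(5,170,100),(14,255,255));k=np.zeros_like(o);k[125:260,265:315]=255
vs,us=np.nonzero(o&k);Q=P3(us,vs);Q=Q[Q[:,2]>60];vx=cv2.fitLine(Q[:,:2].astype(np.float32),2,0,.01,.01).ravel();print('tank',vx,np.rad2deg(np.arctan2(vx[1],vx[0])),Q.min(0),Q.max(0))
# board rectangle z=12
b=cv2.inRange(h,(12,40,120),(25,140,255));k=np.zeros_like(b);k[50:290,225:360]=255
b=cv2.morphologyEx(b&k,cv2.MORPH_OPEN,np.ones((3,3)));vs,us=np.nonzero(b)
W=np.array([onplane(c,u,v,12)[:2] for u,v in zip(us,vs)]);rc=cv2.minAreaRect(W.astype(np.float32));print('board',rc)
E
```

```text
hole 291.07894736842104 101.52631578947368 [ 6  5 13 12 76] [609.7  71.2  38. ]
brass depth 310.9869 318.93393
[287 107   7   4   8]
plate ((607.177001953125, 64.97976684570312), (1.171377182006836, 6.045145034790039), 52.73380661010742) [[604.4000244140625, 66.30000305175781], [609.2000122070312, 62.70000076293945], [609.9000244140625, 63.599998474121094], [605.0999755859375, 67.30000305175781]]
L 302 [546.8 -36.7  10.9] [598.3  66.4 367.4] top 208 [5.63e+02 2.00e-01 8.30e+01]
Rr 427 [611.  -59.4  11.4] [638.2   2.2  82.5] top 225 [618.6 -14.5  80. ]
tank [ 2.4472411e-01  9.6959275e-01  5.9147229e+02 -2.9354696e+00] 75.834465 [569.34124133 -57.78395346  66.70996245] [613.3952704   66.43869444 367.40670916]
board ((591.7345581054688, -3.083526611328125), (229.58206176757812, 109.74916076660156), 75.68113708496094)
```

```bash
python3 - <<'E'
from plan import *
plan([(461,362)],1.321,205)
E
```

```text
[[0, 0, 0.3, 1.0, -0.58, 0.5], [0, 0, -0.0, 1.0, -0.64, 0.5], [0, 0, -0.0, 1.0, -0.64, 0.3], [0, 0, -0.0, 1.0, -0.64, 0.0], [0, 0, -0.0, 1.0, -0.64, 0.0]]
[[0, 0, -0.0, 1.0, -0.64, 0.0], [0, 0, -0.0, 1.0, -0.63, 0.0], [0, 0, -0.0, 1.0, -0.64, 0.0], [0, 0, -0.0, 1.0, -0.63, 0.0], [0, 0, -0.0, 1.0, -0.64, 0.0]]
[[0, 0, -0.0, 1.0, -0.63, 0.0], [0, 0, -0.0, 1.0, -0.64, 0.0], [0, 0, -0.0, 1.0, -0.63, 0.0], [0, 0, -0.0, 0.13, -0.08, 0.0]]
[461.1 362.1 237.6] 1.3204791234727433
```

{"method": "apply_moves", "body": {"steps": [[0,0,0.27,1,-0.6,0.5,85],[0,0,0,1,-0.64,0.5,85],[0,0,0,1,-0.64,0.3,85],[0,0,0,1,-0.64,0,85],[0,0,0,1,-0.64,0,85]]}}

```text
time_s: 3.6
position: [535.1, 129.9, 204.8]
eef_rot: [-3.141, 0.002, 1.318]
ft_force: [0.3, -1.1, -1.1]
finger_gap: 85.2
finger_force: 0.0
```

{"method": "apply_moves", "body": {"steps": [[0,0,0,1,-0.64,0,85],[0,0,0,1,-0.64,0,85],[0,0,0,1,-0.64,0,85],[0,0,0,1,-0.64,0,85],[0,0,0,1,-0.64,0,85]]}}

```text
time_s: 4.1
position: [489.3, 271.0, 205.2]
eef_rot: [3.141, 0.001, 1.318]
ft_force: [0.3, 0.1, 0.1]
finger_gap: 85.0
finger_force: 0.0
```

{"method": "apply_moves", "body": {"steps": [[0,0,0,1,-0.64,0,85],[0,0,0,1,-0.64,0,85],[0,0,0,1,-0.64,0,85],[0,0,0,0,0,0,85],[0,0,0,0,0,0,85]]}}

```text
time_s: 4.6
position: [461.5, 355.5, 205.0]
eef_rot: [3.141, 0.002, 1.32]
ft_force: [-0.2, -0.4, -0.8]
finger_gap: 85.1
finger_force: 0.0
```

```bash
python3 - <<'E'
from h import *
s=r.observe();print(s['position'],s['eef_rot'])
c,p,d=snap('w2');h=cv2.cvtColor(p,cv2.COLOR_BGR2HSV)
for nm,ms in dict(red=[(0,180,80),(4,255,255)],blue=[(105,150,60),(130,255,255)]).items():
    m=cv2.inRange(h,*ms);N,l,st,ce=cv2.connectedComponentsWithStats(m)
    for i in range(1,N):
        if st[i,4]>60:
            vs,us=np.nonzero(l==i);D=d[vs,us];Q=np.array([np.add(*[a*b for a,b in zip(ray(c,u,v),(1,D[j]))]) for j,(u,v) in enumerate(zip(us,vs))])
            t=Q[(Q[:,2]>63)&(Q[:,2]<69)]
            ctr=[np.round((t.min(0)+t.max(0))/2,1),t.mean(0).round(1),t.min(0).round(1),t.max(0).round(1),len(t)] if len(t) else ''
            print(nm,st[i],ce[i].round(1),ctr)
E
```

```text
[461.46051441 355.48218789 204.989699  ] [3.14117831e+00 1.51430366e-03 1.32014891e+00]
red [271 180  17  24 258] [278.9 193.6] [array([463.9, 361. ,  65.7]), array([464.1, 361.2,  66.5]), array([457.2, 354.7,  63.3]), array([470.6, 367.3,  68. ]), 212]
blue [291 252  16  29 298] [298.  267.5] [array([463.6, 291.6,  66.1]), array([463.7, 292. ,  66.4]), array([457.2, 285.5,  63.7]), array([470. , 297.7,  68.5]), 176]
blue [539 333  21  13 113] [551.4 337.5]
```

View pics/w2.png

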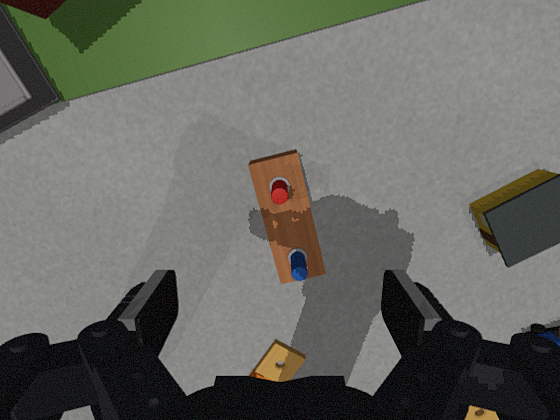

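The wrist view shows the red head at (279,193) and the blue one at (298,267). The red pin's axis is at about (463.9, 361.1). I'll grip it high, with the pads set 4 mm off so they stay clear of the wagon later.

{"method": "apply_moves", "body": {"steps": [[0,0,0,0.4,0.04,1,85],[0,0,0,0,0,1,85],[0,0,0,0,0,1,85],[0,0,0,0,0,1,85],[0,0,0,0,0,0.8,85]]}}

```text
time_s: 5.15
position: [465.8, 362.8, 83.8]
eef_rot: [3.141, 0.003, 1.317]
ft_force: [-0.5, -0.5, 0.3]
finger_gap: 85.1
finger_force: 0.0
```

{"method": "apply_moves", "body": {"newtons": 30, "steps": [[0,0,0,0,0,0.6,85],[0,0,0,0,0,0.5,85],[0,0,0,0,0,0,40],[0,0,0,0,0,0,10],[0,0,0,0,0,0,10]]}}

```text
time_s: 5.65
position: [465.3, 366.1, 58.8]
eef_rot: [3.14, -0.002, 1.32]
ft_force: [0.6, 0.1, 0.8]
finger_gap: 43.7
finger_force: 0.0
```

{"method": "apply_moves", "body": {"steps": [[0,0,0,0,0,0,10],[0,0,0,0,0,0,10],[0,0,0,0,0,0,10],[0,0,0,0,0,0,10]]}}

```text
time_s: 6.05
position: [464.8, 366.2, 58.6]
eef_rot: [3.141, -0.001, 1.32]
ft_force: [-0.1, -0.9, 3.2]
finger_gap: 12.9
finger_force: 30.3
```

{"method": "apply_moves", "body": {"steps": [[0,0,0,0,0,-0.4,10],[0,0,0,0,0,-1,10],[0,0,0,0,0,-1,10],[0,0,0,0,0,-1,10],[0,0,0,0,0,-0.4,10]]}}

```text
time_s: 6.55
position: [465.3, 366.9, 155.7]
eef_rot: [3.139, -0.004, 1.32]
ft_force: [0.5, 0.4, 0.4]
finger_gap: 12.9
finger_force: 30.0
```

```bash
python3 - <<'E'
from plan import *
s=r.observe();print(s['position'],s['eef_rot'],s['finger_gap'])
c,p,d=snap('w3')
A=cv2.resize(p[150:420,140:420],None,fx=2,fy=2);cv2.imwrite('pics/w3c.png',A)
plan([(610.3+1,71+3.9)],1.321,s['position'][2])
E
```

```text
[465.33636689 366.92524291 155.69962447] [ 3.13911171 -0.00397292  1.3203835 ] 12.915172929204086
[[0, 0, -0.01, -1.0, 0.86, 0.02], [0, 0, 0.0, -1.0, 0.86, -0.0], [0, 0, 0.0, -1.0, 0.86, -0.0], [0, 0, 0.0, -1.0, 0.86, -0.0], [0, 0, 0.0, -1.0, 0.86, -0.0]]
[[0, 0, 0.0, -1.0, 0.87, -0.0], [0, 0, 0.0, -1.0, 0.86, -0.0], [0, 0, 0.0, -1.0, 0.87, -0.0], [0, 0, 0.0, -1.0, 0.86, -0.0], [0, 0, 0.0, -0.89, 0.77, -0.0]]
[611.3  74.8 156.2] 1.3216764001281538
```

View pics/w3c.png

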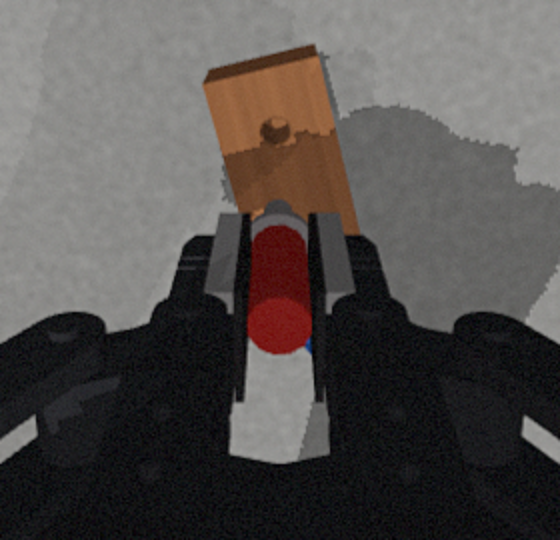

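The crop shows the red pin upright between the pads, with its head top at wrist pixel (280,313) and its tip near (278,253). The stand hole is empty. Now I'll carry it over the lug.

{"method": "apply_moves", "body": {"steps": [[0,0,0,-1,0.86,0,10],[0,0,0,-1,0.86,0,10],[0,0,0,-1,0.86,0,10],[0,0,0,-1,0.86,0,10],[0,0,0,-1,0.86,0,10]]}}

```text
time_s: 7.1
position: [537.4, 216.5, 151.6]
eef_rot: [-3.14, 0.001, 1.321]
ft_force: [1.2, 0.3, 1.1]
finger_gap: 12.3
finger_force: 30.0
```

{"method": "apply_moves", "body": {"steps": [[0,0,0,-1,0.86,0,10],[0,0,0,-1,0.86,0,10],[0,0,0,-1,0.86,0,10],[0,0,0,-1,0.86,0,10],[0,0,0,-0.9,0.77,0,10]]}}

```text
time_s: 7.6
position: [609.1, 71.2, 151.5]
eef_rot: [-3.14, 0.001, 1.319]
ft_force: [0.0, -0.0, -1.0]
finger_gap: 12.7
finger_force: 30.0
```

{"method": "apply_moves", "body": {"steps": [[0,0,0,0,0,0.4,10],[0,0,0,0,0,0.4,10],[0,0,0,0,0,0,10]]}}

```text
time_s: 7.9
position: [606.8, 74.9, 130.2]
eef_rot: [-3.136, 0.001, 1.323]
ft_force: [-0.2, 0.6, 0.5]
finger_gap: 12.6
finger_force: 30.0
```

```bash
python3 - <<'E'
from h import *
s=r.observe();T=s['position'];print(T,s['eef_rot'])
c,p,d=snap('w4');h=cv2.cvtColor(p,cv2.COLOR_BGR2HSV)
m=cv2.inRange(h,(0,170,60),(4,255,255));m[:200]=0
vs,us=np.nonzero(m);D=d[vs,us]
Q=np.array([a+b*D[j] for j,(a,b) in enumerate(ray(c,u,v) for u,v in zip(us,vs))])
zt=np.percentile(Q[:,2],90);t=Q[Q[:,2]>zt-4];print('headtop z',zt-T[2],t.mean(0).round(1),((t.min(0)+t.max(0))/2).round(1),t.max(0)-t.min(0),len(t))
x=np.array([.247,.969]);y=np.array([.969,-.247]);o=t.mean(0)[:2]-T[:2];print('in tool',o@x,o@y)
cv2.imwrite('pics/w4c.png',cv2.resize(p[140:380,180:380],None,fx=2.5,fy=2.5,interpolation=3))
E
```

```text
[606.8280585   74.87377975 130.24903816] [-3.13573282e+00  8.58136892e-04  1.32271183e+00]
headtop z 8.459936621455 [607.1  71.2 139. ] [613.6 103.7 197.1] [ 26.07805627  82.38116654 124.80375756] 696
in tool -3.46624419895839 1.210836119963285
```

View pics/w4c.png

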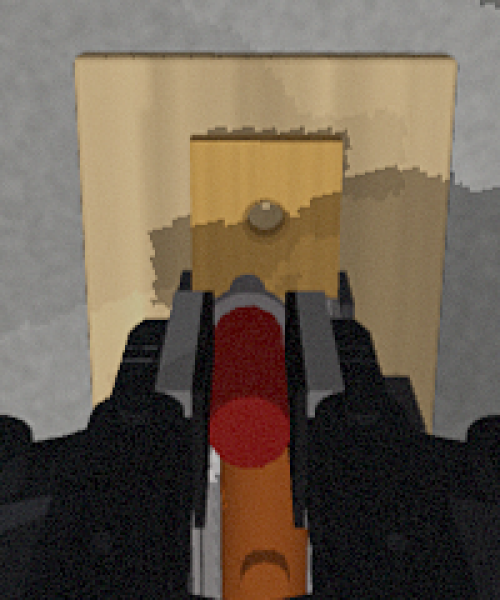

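The crop shows the lug hole at wrist pixel (286,226) and the head top at (280,313). The pin tip is just in front at (279,253), so it needs small shifts in x and y.

```bash
python3 - <<'E'
from h import *
for _ in range(3):
    s=r.observe();print(s['position'].round(1),s['eef_rot'].round(4))
c,p,d=load('w4');h=cv2.cvtColor(p,cv2.COLOR_BGR2HSV)
T=c['eye']-0
x=np.array([.2475,.9689]);y=np.array([.9689,-.2475])
# hole: low saturation inside brass
ro=h[215:238,272:300];m=(ro[...,1]<110).astype(np.uint8);N,l,st,ce=cv2.connectedComponentsWithStats(m)
for i in range(1,N):
    if st[i,4]>25: u,v=ce[i]+[272,215];print(st[i],u,v);H=onplane(c,u,v,38);print('hole',H.round(1))
zt=130.25+7.5
A=onplane(c,280,313.2,zt);print('head',A.round(1))
for z in(78.2,):B=onplane(c,279.2,253.0,zt-60);print('tip(visible far edge)',B.round(1))
E=(H-A)[:2];print('move in tool x,y mm',E@x,E@y); E=(H-B)[:2];print('from tip',E@x,E@y)
E
```

```text
[607.5  75.4 131.3] [-3.1375e+00  1.0000e-04  1.3234e+00]
[607.5  75.4 131.3] [-3.1375e+00  1.0000e-04  1.3234e+00]
[607.5  75.4 131.3] [-3.1375e+00  1.0000e-04  1.3234e+00]
[  7   6  14  11 104] 285.75 225.78846153846155
hole [610.8  70.7  38. ]
head [606.9  69.  137.8]
tip(visible far edge) [606.2  69.2  77.8]
move in tool x,y mm 2.6207683581599213 3.377195908747885
from tip 2.5876348054553433 4.109342486853575
```

{"method": "apply_moves", "body": {"steps": [[0,0,0,0.1,0.14,0.4,10],[0,0,0,0,0,0.5,10],[0,0,0,0,0,0.4,10],[0,0,0,0,0,0,10],[0,0,0,0,0,0,10]]}}

```text
time_s: 8.45
position: [613.0, 75.0, 99.9]
eef_rot: [-3.141, 0.0, 1.32]
ft_force: [-0.6, -0.6, -0.4]
finger_gap: 12.6
finger_force: 30.0
```

```bash
python3 - <<'E'
from h import *
s=r.observe();print(s['position'].round(1),s['eef_rot'].round(4),s['ft_force'])
c,p,d=snap('w5')
q,_=r.get_image('scene');Q=cv2.resize(q[225:305,230:330],None,fx=4,fy=4,interpolation=3)
A=cv2.resize(p[140:370,190:370],None,fx=2.2,fy=2.2,interpolation=3)
o=np.zeros((max(A.shape[0],Q.shape[0]),A.shape[1]+Q.shape[1],3),np.uint8);o[:A.shape[0],:A.shape[1]]=A;o[:Q.shape[0],A.shape[1]:]=Q
print(o.shape);cv2.imwrite('pics/w5c.png',o)
E
```

```text
[613.   75.   99.9] [-3.1408e+00  3.0000e-04  1.3205e+00] [-0.57160158 -0.61249099 -0.36396858]
(506, 796, 3)
```

View pics/w5c.png

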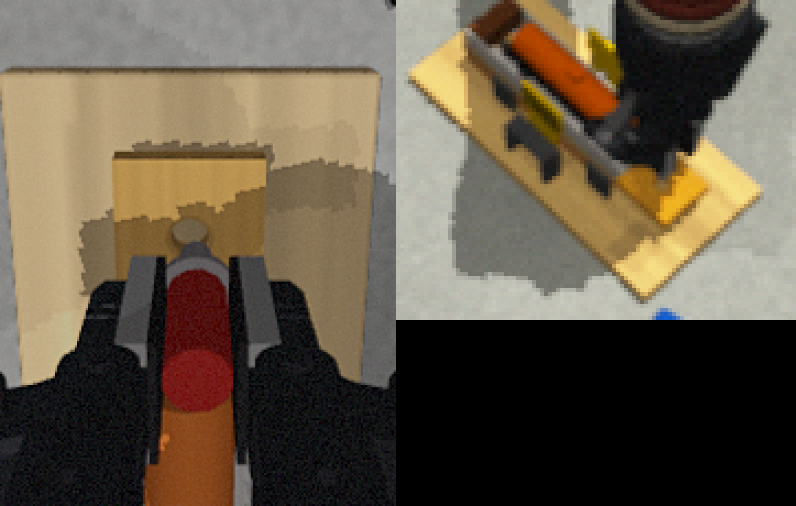

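The left crop shows the hole at wrist pixel (276,245) and the head top at (279,312), so the pin is about 2 mm too far along +y. The right crop, from the scene camera, shows the pin just above the brass lug and everything else untouched.

```bash
cat > rel.py <<'E'
from h import *
import sys
x=np.array([.2475,.9689]);y=np.array([.9689,-.2475])
def rel(tag,roi):
    c,p,d=load(tag);h=cv2.cvtColor(p,cv2.COLOR_BGR2HSV);s=r.observe();Tz=s['position'][2];print(s['position'].round(1),s['eef_rot'].round(4))
    x0,y0,x1,y1=roi
    m=cv2.inRange(h,(0,0,0),(180,115,255))[y0:y1,x0:x1]
    N,l,st,ce=cv2.connectedComponentsWithStats(m)
    for i in range(1,N):
        if st[i,4]>25:
            H=onplane(c,ce[i][0]+x0,ce[i][1]+y0,38);print('hole',st[i],(ce[i]+[x0,y0]).round(1),H.round(1))
    m=cv2.inRange(h,(0,170,125),(4,255,255));m[:250]=0
    N,l,st,ce=cv2.connectedComponentsWithStats(m);i=1+st[1:,4].argmax();u,v=st[i,0]+(st[i,2]-1)/2,ce[i][1]
    vv,uu=np.nonzero(l==i);Z=[(lambda e,b,k:e[2]+b[2]*k)(*ray(c,a,b_),d[b_,a]) for a,b_ in zip(uu,vv)]
    zt=np.median(Z);print('head',st[i],u,v,'ztop-T',zt-Tz,len(Z))
    for z in(Tz+7.4,zt):
        A=onplane(c,u,v,z);E=(H-A)[:2];print('axis',A.round(1),'move x,y',(E@x).round(2),(E@y).round(2),'units',(E@x/25).round(3),(E@y/25).round(3))
E
python3 - <<'E'
from rel import *
rel('w5',(264,236,286,251))
E
```

```text
[613.6  75.  100.7] [ 3.1408e+00 -4.0000e-04  1.3203e+00]
hole [  5   4  15  11 131] [275.9 245.1] [611.   70.7  38. ]
head [264 309   2   4   5] 264.5 310.6 ztop-T 6.8740702826210764 5
axis [607.5  72.1 108.1] move x,y -0.58 3.73 units -0.023 0.149
axis [607.4  71.8 107.6] move x,y -0.24 3.76 units -0.01 0.15
```

```bash
python3 - <<'E'
from rel import *
c,p,d=load('w5');h=cv2.cvtColor(p,cv2.COLOR_BGR2HSV);print(p[312,280],p[285,280],p[330,280])
m=((p[...,2].astype(int)>p[290,275:285,2].mean()+12)&(h[...,1]>170)&((h[...,0]<4)|(h[...,0]>176))).astype(np.uint8);m[:280]=0;m[340:]=0
m=cv2.morphologyEx(m,cv2.MORPH_OPEN,np.ones((3,3)))
N,l,st,ce=cv2.connectedComponentsWithStats(m);i=1+st[1:,4].argmax();print(st[i],ce[i])
vv,uu=np.nonzero(l==i);Z=[(lambda e,b,k:e[2]+b[2]*k)(*ray(c,a,b_),d[b_,a]) for a,b_ in zip(uu,vv)];print(np.median(Z),np.std(Z))
H=np.array([611,70.7])
for z in(107.5,108.3,np.median(Z)):
    A=onplane(c,*ce[i],z)[:2];E=H-A;print(A,E@x,E@y)
E
```

```text
[ 30  29 124] [14 22 84] [ 26  70 137]
[264 298  32  29 713] [279.18373072 312.11079944]
107.86194067229869 4.5795442573382745
[612.90594408  69.69791537] 0.4991986397809539 -2.0946851658510752
[613.03398646  70.19343925] -0.012604937294354477 -2.0961032704797766
[612.96387376  69.92210318] 0.26764547631657143 -2.0953267530294473
```

{"method": "apply_moves", "body": {"newtons": 30, "steps": [[0,0,0,0.01,-0.084,0,10],[0,0,0,0,0,0,10],[0,0,0,0,0,0.2,10],[0,0,0,0,0,0.2,10],[0,0,0,0,0,0.1,10]]}}

```text
time_s: 9.05
position: [610.9, 75.5, 87.0]
eef_rot: [-3.14, 0.001, 1.32]
ft_force: [0.0, 0.1, -0.4]
finger_gap: 12.8
finger_force: 30.0
```

{"method": "apply_moves", "body": {"steps": [[0,0,0,0,0,0.1,10],[0,0,0,0,0,0.08,10],[0,0,0,0,0,0,10]]}}

```text
time_s: 9.35
position: [611.1, 75.6, 82.9]
eef_rot: [-3.141, 0.0, 1.32]
ft_force: [-0.1, -0.4, -0.6]
finger_gap: 12.6
finger_force: 30.0
```

{"method": "apply_moves", "body": {"steps": [[0,0,0,0,0,0.15,10],[0,0,0,0,0,0.15,10],[0,0,0,0,0,0.1,10],[0,0,0,0,0,0.06,10],[0,0,0,0,0,0,10]]}}

```text
time_s: 9.85
position: [611.2, 75.7, 71.5]
eef_rot: [-3.141, 0.0, 1.32]
ft_force: [-0.1, -0.2, 0.3]
finger_gap: 12.9
finger_force: 30.1
```

{"method": "apply_moves", "body": {"steps": [[0,0,0,0,0,0.04,10],[0,0,0,0,0,0.04,10],[0,0,0,0,0,0,10]]}}

```text
time_s: 10.15
position: [611.3, 75.7, 69.8]
eef_rot: [-3.142, -0.0, 1.32]
ft_force: [-0.6, -0.1, 0.1]
finger_gap: 12.7
finger_force: 30.1
```

{"method": "apply_moves", "body": {"steps": [[0,0,0,0,0,0.04,10],[0,0,0,0,0,0,10]]}}

```text
time_s: 10.35
position: [611.3, 75.7, 68.8]
eef_rot: [-3.142, -0.0, 1.32]
ft_force: [-0.6, 0.2, -0.6]
finger_gap: 12.6
finger_force: 30.1
```

{"method": "apply_moves", "body": {"steps": [[0,0,0,0,0,0.04,10],[0,0,0,0,0,0,10]]}}

```text
time_s: 10.55
position: [611.4, 75.8, 68.5]
eef_rot: [3.141, -0.0, 1.32]
ft_force: [-1.2, -0.6, 3.7]
finger_gap: 12.7
finger_force: 30.5
```

The pin seated with contact force at the expected height. Now I'll release it, rise and look.

{"method": "apply_moves", "body": {"steps": [[0,0,0,0,0,0,40],[0,0,0,0,0,0,40],[0,0,0,0,0,0,40],[0,0,0,0,0,-0.3,40],[0,0,0,0,0,-0.8,40]]}}

```text
time_s: 11.05
position: [609.9, 75.4, 94.1]
eef_rot: [-3.138, 0.002, 1.32]
ft_force: [-0.1, -0.1, -0.2]
finger_gap: 39.7
finger_force: 0.0
```

{"method": "apply_moves", "body": {"steps": [[0,0,0,0,0,-1,60],[0,0,0,-0.6,0,-1,85],[0,0,0,-1,0,-1,85],[0,0,0,-1,0,-1,85],[0,0,0,-0.6,0,-1,85]]}}

```text
time_s: 11.55
position: [590.9, -4.5, 221.7]
eef_rot: [3.141, 0.002, 1.318]
ft_force: [0.0, -0.4, -0.4]
finger_gap: 84.7
finger_force: 0.0
```

```bash
python3 - <<'E'
from rel import *
s=r.observe();print(s['position'].round(1),s['eef_rot'].round(4))
c,p,d=snap('w6');h=cv2.cvtColor(p,cv2.COLOR_BGR2HSV)
def P3(m):
    vs,us=np.nonzero(m);return np.array([(lambda e,b:e+b*d[v,u])(*ray(c,u,v)) for u,v in zip(us,vs)])
m=cv2.inRange(h,(0,170,60),(4,255,255));Q=P3(m);Q=Q[(abs(Q[:,0]-611)<30)&(abs(Q[:,1]-71)<30)]
t=Q[Q[:,2]>np.percentile(Q[:,2],90)-4];print('head top',t.mean(0),((t.min(0)+t.max(0))/2),len(t))
y_=cv2.inRange(h,(20,100,60),(34,255,255));Q=P3(y_);O=np.array([591,-6.8])
q=np.c_[(Q[:,:2]-O)@x,(Q[:,:2]-O)@y,Q[:,2]];q=q[(abs(q[:,0])<25)&(q[:,2]>60)&(q[:,2]<90)]
for sg in(-1,1):
    k=q[(q[:,1]*sg>15)&(q[:,1]*sg<40)&(q[:,2]>76)];print(sg,len(k),np.percentile(k,2,0).round(1),np.percentile(k,98,0).round(1))
cv2.imwrite('pics/w6c.png',cv2.resize(p[20:330,180:400],None,fx=1.9,fy=1.9,interpolation=3))
E
```

```text
[590.9  -4.5 221.7] [3.1413e+00 1.7000e-03 1.3178e+00]
head top [610.72420933  70.05994797  76.83622815] [610.62105121  70.24487371  76.82269278] 232
-1 227 [-18.1 -30.9  76.9] [ 16.2 -26.9  82. ]
1 228 [-18.6  27.1  76.7] [16.1 30.9 82. ]
```

View pics/w6c.png

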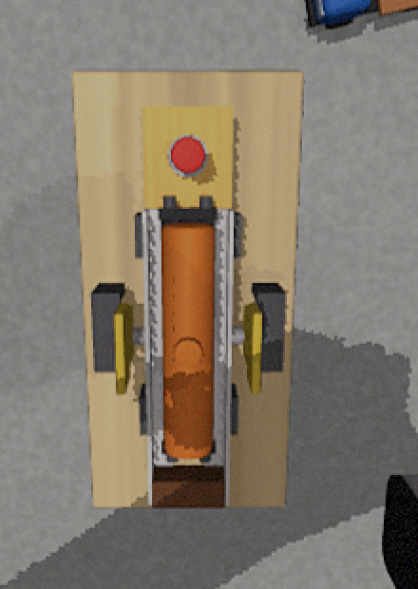

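The crop shows the red pin upright in the lug with its head top at z≈77, so it is home. The wagon is behind it, and both yellow pads are free. Next comes the descent onto the pads.

{"method": "apply_moves", "body": {"steps": [[0,0,0,0,0,1,85],[0,0,0,0,0,1,85],[0,0,0,0,0,1,85],[0,0,0,0,0,0.6,85],[0,0,0,0,0,0,85]]}}

```text
time_s: 12.1
position: [589.8, -1.7, 128.2]
eef_rot: [-3.137, 0.001, 1.321]
ft_force: [0.2, 0.1, -0.8]
finger_gap: 85.0
finger_force: 0.0
```

{"method": "apply_moves", "body": {"steps": [[0,0,0,0,0,0,85],[0,0,0,0,0,0,85]]}}

```text
time_s: 12.3
position: [592.4, -1.4, 131.6]
eef_rot: [3.139, -0.001, 1.321]
ft_force: [-0.3, -0.7, 0.0]
finger_gap: 84.9
finger_force: 0.0
```

```bash
python3 - <<'E'
from rel import *
s=r.observe();P=s['position'];E=np.array([590.8,-7.6])-P[:2];print(P,s['eef_rot'],'units',E@x/25,E@y/25,(P[2]-64)/25)
E
```

```text
[592.43300642  -1.44852452 131.63296909] [ 3.13915382e+00 -9.91757768e-04  1.32054864e+00] units -0.254573347097534 -0.0023891894314812933 2.7053187636905114
```

{"method": "apply_moves", "body": {"steps": [[0,0,0,-0.25,-0.03,0.7,85],[0,0,0,0,0,0.8,85],[0,0,0,0,0,0.6,85],[0,0,0,0,0,0.4,85],[0,0,0,0,0,0.2,85]]}}

```text
time_s: 12.8
position: [589.5, -7.6, 62.8]
eef_rot: [3.141, -0.0, 1.32]
ft_force: [0.4, 0.4, 0.8]
finger_gap: 85.0
finger_force: 0.0
```

{"method": "apply_moves", "body": {"steps": [[0,0,0,0,0,0,85],[0,0,0,0,0,0,85],[0,0,0,0,0,0,80]]}}

```text
time_s: 13.1
position: [589.9, -7.6, 63.7]
eef_rot: [3.14, -0.001, 1.32]
ft_force: [-0.6, -1.0, 0.5]
finger_gap: 80.0
finger_force: 0.0
```

{"method": "apply_moves", "body": {"newtons": 45, "steps": [[0,0,0,0,0,0,66],[0,0,0,0,0,0,60],[0,0,0,0,0,0,55],[0,0,0,0,0,0,40],[0,0,0,0,0,0,40]]}}

```text
time_s: 13.6
position: [589.9, -7.5, 64.9]
eef_rot: [3.14, -0.0, 1.32]
ft_force: [-2.0, 0.9, 11.7]
finger_gap: 46.8
finger_force: 47.7
```

{"method": "apply_moves", "body": {"steps": [[0,0,0,0,0,0,40],[0,0,0,0,0,0,40],[0,0,0,0,0,0,40],[0,0,0,0,0,0,40]]}}

```text
time_s: 14.0
position: [589.9, -7.5, 64.9]
eef_rot: [3.14, -0.0, 1.32]
ft_force: [-1.1, -1.0, 10.7]
finger_gap: 46.4
finger_force: 47.7
```

{"method": "apply_moves", "body": {"steps": [[0,0,0,0,0,-0.1,40],[0,0,0,0,0,-0.1,40],[0,0,0,0,0,-0.1,40],[0,0,0,0,0,-0.15,40],[0,0,0,0,0,0,40]]}}

```text
time_s: 14.5
position: [589.4, -7.6, 74.3]
eef_rot: [3.141, -0.0, 1.32]
ft_force: [0.4, -0.8, -3.7]
finger_gap: 46.9
finger_force: 46.9
```

{"method": "apply_moves", "body": {"steps": [[0,0,0,0,0,-0.2,40],[0,0,0,0,0,-0.3,40],[0,0,0,0,0,-0.4,40],[0,0,0,0,0,-0.5,40],[0,0,0,0,0,-0.5,40]]}}

```text
time_s: 15.0
position: [589.4, -7.6, 123.0]
eef_rot: [3.141, -0.0, 1.32]
ft_force: [0.2, -0.3, -4.6]
finger_gap: 46.3
finger_force: 46.9
```

{"method": "apply_moves", "body": {"steps": [[0,0,0,0,0,-0.5,40],[0,0,0,0,0,-0.5,40],[0,0,0,0,0,-0.5,40],[0,0,0,0,0,-0.5,40],[0,0,0,0,0,-0.4,40]]}}

```text
time_s: 15.5
position: [589.4, -7.6, 182.9]
eef_rot: [3.141, -0.0, 1.32]
ft_force: [0.2, -0.1, -3.8]
finger_gap: 46.7
finger_force: 46.9
```

{"method": "apply_moves", "body": {"steps": [[0,0,0,0,0,-0.4,40],[0,0,0,0,0,-0.3,40],[0,0,0,0,0,-0.2,40],[0,0,0,0,0,0,40],[0,0,0,0,0,0,40]]}}

```text
time_s: 16.0
position: [588.9, -7.7, 203.8]
eef_rot: [-3.141, 0.0, 1.32]
ft_force: [-0.3, -0.7, -3.7]
finger_gap: 47.1
finger_force: 46.9
```

```bash
python3 - <<'E'
from rel import *
s=r.observe();print(s['position'],s['ft_force'],s['finger_gap'],s['finger_force'])
p,d=r.get_image('scene');c,w,_=snap('w7')
A=cv2.resize(p[120:330,200:450],None,fx=1.6,fy=1.6,interpolation=3);B=cv2.resize(w,(390,292))
o=np.zeros((336,790,3),np.uint8);o[:,:400]=A;o[:292,400:]=B;cv2.imwrite('pics/fin.png',o)
E
```

```text
[588.90324827  -7.72237824 203.76371115] [-0.34427843 -0.67481509 -3.71160465] 47.06274302613684 46.93275690078735
```

View pics/fin.png

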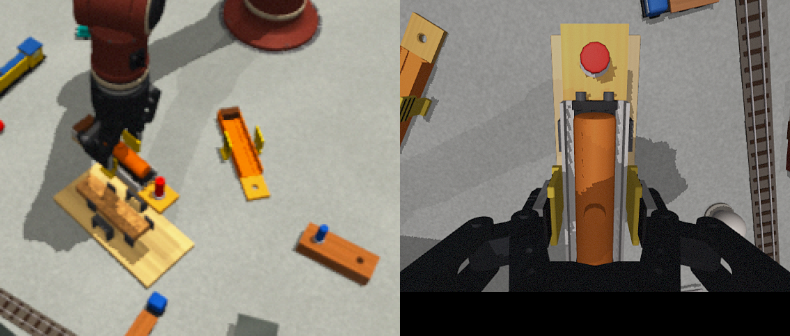

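The left crop shows the cassette held level, about 14 cm above the empty dock, with the red pin upright and the blue spare still in its stand. The right crop shows the wagon and pin aboard and both catches pinched.

```bash
python3 -c "
from station import r
print(r.finish_job())"
```

```text
the job is handed in; nothing more can be done
None
```

The job is handed in: the red stop pin is home in the lug, and the cassette, with wagon and pin aboard, is held level by its pinched catches about 14 cm above the dock, at 16 s of the 56 s allowed.

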